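Put the sharpener away in the jar and screw its captive cap home

ROBOT

A 6-joint arm with a two-finger parallel gripper is mounted at the origin on the work surface. World frame = base frame: x ahead of the robot, y to its left, z up, the work surface at z = 0. Lengths are in m, angles in degrees, forces in N, time in s.
With the tool pointing down it reaches from about 0.4 to 0.825 m from the base axis. Payload 7 kg.
Tool frame: the origin (TCP) lies at the very end of the fingers, on their centre line; the grasp point (between the pads) lies behind it (r.grasp_offset is the z of the grasp point in the tool frame, in m); z points along the fingers, y is the direction in which the jaws open and shut (so a half turn about z gives the same grasp; the last joint's range is limited). The gripper opens to 88 mm and grips with 3 to 60 N. Pads are 19 mm wide; open, the fingers measure 130 mm over their backs; the gripper's body (78 mm by 193 mm) begins 47 mm behind the grasp point.
Start: joints at [83.944, 20.546, 0.682, 0, -70.136, -16.507], TCP at [0.259, 0.623, 0.227] pointing down, gripper open.
Joint ranges: [-176.03, 176.03], [-82.01, 121.73], [-58.28, 71.71], [-173.87, 95.51], [-174.79, -0.11], [-173.66, 173.66]. Speed limits (degrees/s): [136.94, 136.94, 172.46, 180, 180, 180].

INTERFACE

Orientations are given as [roll, pitch, yaw] about the fixed x, y, z axes, in that order (R = Rz(yaw) Ry(pitch) Rx(roll)).
In Python, from plant import r gives the robot as it stands. The module is installed in compiled form; this text tells all that it offers.
- The arm moves only by the tool servo_tool, never from a script. Its argument "targets" is a list of rows, each an object of numbers: "dx", "dy", "dz": the shift along the world's x, y, z in cm; "spin": the turn about the world's z in rad; "grip": the opening in per cent of the stroke, from 0 (shut) to 100 (fully open). A call has exactly 10 rows; each row is the pose to reach, as a shift and turn from the pose commanded when the call began; what a row does not reach only later rows make up. A row lasts 1/12 s, in which the tool goes at most 41.7 mm and 7.16 degrees, less where a joint would pass 70% of its speed; a pose out of reach is approached as far as the arm can. A call with a gripper value outside its range is refused whole. The fingers move at their own pace and stop on an object; "squeeze" is the grip in N (left out, the last holds). Time passes only in rows, so rows that repeat a pose let the fingers close, or fill a call up. It gives the time, the measured TCP pose, the force and the opening at its end, in the units of the state.
- r.get_state(): the state, without advancing time (a new reading comes with each control period).
- r.capture(name): name is "scene" or "side" or "wrist"; returns the picture (480x640x3 uint8, blue, green, red); there is no depth.
- r.get_calibration(name): a dict with "K" (3x3 intrinsics, pixels), "k1" (the pictures are not rectified: a ray, as slopes to the right and down, at radius r is drawn at 1 + k1 r^2 times it, then the intrinsics apply), "extrinsics" (4x4, takes a point from camera to world coordinates). Camera axes: x right, y down, z forward; pixel columns grow to the right and rows downward; lengths in m; the calibration is good to about 2 mm. A picture is of the moment at which its call begins: read the wrist's pose just before it. get_calibration takes no time and is no camera call; for the wrist camera it gives the pose at the moment of the call.
- r.close_job(): hands the job in, once; it reports no verdict.
Trained networks look in the newest picture that a camera, given by its name, has taken for a name from the list of things; names that differ only in an ending like _2 or _b are one class to them, and where a whole thing is asked for, a point or a joint stands for the part that bears it (a point fixed in the world has none). Each returns a list of dicts, best first, with "p" (0 to 1); they miss things now and then, are a little off and sometimes report something else, mostly with a low value. They report only what shows in the picture. A call takes as long as a camera call. They do not tell look-alikes from the thing itself.
- r.cut_out(name, camera): "mask" (480x640 bool, what is visible of it) and "extent" ([left, top, right, bottom] in pixels, round what is visible of it).
The state is a dict: "time_s": time; "joints": joint angles; "qd": joint speeds; "joint_torque": joint torques, N m; "tcp_pos": TCP position; "eef_rot": TCP orientation; "contact_force": force on the tool from outside, world axes, zero at the start; "moment": the same for the moment, N m; "gripper_width": finger opening in m.
Only numpy, scipy, OpenCV 4.12 (cv2) and the standard library are available. Lean on these libraries where they do the work, as an engineer would, in place of code of your own. Each camera call takes 0.05 s, during which the arm holds its last target. There are 200 camera calls.

TASK

Put the metal pencil sharpener into the clear jar on the desk, then swing the jar's captive cap over the mouth and screw it down clockwise until it is fully tight. Leave the eraser, the teacup and the ink pot where they are.

Things in the scene. Friction and masses are not known exactly. Their poses are not given: they have to be found in the camera images.
- jar: Clear round jar fixed on a dark wooden foot; cannot move. Origin: on the jar's axis at desk height; z up; +x points to the steel pivot post 80 mm away. Foot 156 x 80 x 12 mm (x -42 to 114). Jar 60 mm outside, 48 mm inside diameter; inner floor 18 mm, rim 87 mm above the desk. A steel arm turning on the post (top 113 mm above the desk) ends in a flat ring 62 mm across that carries the black cap.
- mouth (a point): Centre of the jar's mouth, at rim height (87 mm above the desk).
- pivot (a point): Top of the pivot post: the vertical axis about which the swing arm turns, 113 mm above the desk, 80 mm from the jar's axis and 80 mm from the cap's axis.
- cap_grip (a point): Centre of the cap's round black head: 50 mm diameter, 24 mm tall (12 mm above and below), to be gripped from above; turns with the cap. 127 mm above the desk when home (head's lower edge then 2 mm above the arm's ring), up to 9.5 mm higher unscrewed. Below it a 42 mm stem passes through the ring to a 58 mm flange and a 44 mm plug that enters the jar.
- swing (a joint): Angle of the swing arm (rad): 0 = against its stop with the cap exactly over the jar's mouth; grows as the arm swings open, counter-clockwise seen from above. Starts wide open (1.4 to 2.0); it stays where it is left.
- cap (a joint): Turn of the cap relative to the arm (rad): 0 = screwed home on its stop; grows counter-clockwise from above (unscrewing), limit 3.8; rises 2.5 mm per rad. The plug clears the rim only above 2.4; starts at 2.9 to 3.6. Light torque (under 0.15 N m) until the stop. If held while the arm swings, the cap turns relative to the arm unless the gripper turns with the arm.
- sharpener: Loose plain metal pencil sharpener, standing upright: cylinder 24 mm in diameter up to 24 mm, then tapering to 14 mm at its top, 34 mm tall; 45 g. Origin: centre of its underside, z up.
- eraser: White block eraser with a paper sleeve, 44 x 20 x 13 mm. Origin: centre of its underside. Bystander.
- teacup: White tea cup, 76 mm across the rim, 62 mm tall. Origin: centre of its underside. Bystander.
- ink: Small round closed ink pot, 48 mm in diameter, 62 mm tall. Origin: centre of its underside. Bystander.
There are look-alikes about, which are no part of the job. Of the things that look like the sharpener, take the one that is farthest to the robot's right at the start.

How it is judged (in metres and radians):
On the way, in this order (a step that is already met when the one before it is completed fails the run):
1. the sharpener lies in the jar, let go, while the cap is still off (horizontal distance between sharpener and jar below 0.026 m and z of sharpener in the frame of jar below 0.07 m and contact force between the fingers and sharpener below 0.1 N and value of joint swing above 0.5 rad), for 0.2 s.
2. the cap is swung over the mouth (value of joint swing below 0.06 rad), for 0.1 s.
At the end, for the whole second after the job is handed in: The sharpener rests inside the jar (origin within 26 mm of the jar's axis, below 70 mm), the arm is at its stop (swing under 0.06 rad), the cap is screwed home (cap under 0.15 rad from its stop), and eraser, teacup and ink pot are within 30 mm of where they were (horizontal distance between sharpener and jar below 0.026 m and z of sharpener in the frame of jar below 0.07 m and linear speed of sharpener below 0.02 m/s and value of joint swing below 0.06 rad and value of joint cap below 0.15 rad and distance of each of eraser, teacup, ink from where it was at the start of the episode below 0.03 m); the robot touches nothing.
It fails at once if the eraser, the teacup or the ink pot is pushed more than 30 mm or tipped over (distance of any of eraser, teacup, ink from where it was at the start of the episode above 0.03 m or angle between any of teacup, ink's own z axis and vertical above 0.6 rad).
It also fails if it takes over 72 s, if anything falls off the work surface, if the arm or the gripper's body presses on something with over 40 N, if the wrist force passes 120 N, or if a joint passes its speed limit or range.

## Working session

There is one attempt and no reset: what is moved stays moved. The work goes in short steps, Python scripts to look and compute and a tool call to move; the robot and the scene stay as the last step left them, time stands still between calls to the robot, and variables do not carry over. Pictures are saved under pics/ and viewed, about 8 in all and at most 12, crops included, and the job is handed in when it is done.

Besides the shell and the picture viewer there is one more tool, called as name(argument=value, ...) on one line, values as JSON. servo_tool: Moves the arm, as the interface text tells. Its arguments: {"type":"object","properties":{"targets":{"type":"array"},"squeeze":{"type":"number"}},"required":["targets"]}

```bash
mkdir -p pics; cat > h.py <<'E'
import numpy as np, cv2
from plant import r
def ray(cam,u,v,cal=None):
    c=cal or r.get_calibration(cam); K=np.array(c["K"]); k=c["k1"]; T=np.array(c["extrinsics"])
    d=np.array([(u-K[0,2])/K[0,0],(v-K[1,2])/K[1,1]]); s=d.copy()
    for _ in range(30): s=d/(1+k*(s@s))
    return T[:3,3], T[:3,:3]@np.array([s[0],s[1],1])
def atz(cam,u,v,z,cal=None):
    o,d=ray(cam,u,v,cal); return o+d*(z-o[2])/d[2]
def proj(cam,p,cal=None):
    c=cal or r.get_calibration(cam); K=np.array(c["K"]); T=np.array(c["extrinsics"])
    q=T[:3,:3].T@(np.array(p)-T[:3,3]); s=q[:2]/q[2]; s=s*(1+c["k1"]*(s@s))
    return np.array([K[0,0]*s[0]+K[0,2],K[1,1]*s[1]+K[1,2]])
def tri(c1,p1,c2,p2):
    o1,d1=ray(c1,*p1); o2,d2=ray(c2,*p2)
    A=np.stack([d1,-d2],1); t=np.linalg.lstsq(A,o2-o1,rcond=None)[0]
    a,b=o1+d1*t[0],o2+d2*t[1]; return (a+b)/2,np.linalg.norm(a-b)
E
python3 - <<'E'
from h import *
for c in ["scene","side"]:
    im=r.capture(c); cv2.imwrite(f"pics/{c}0.png",im)
    cal=r.get_calibration(c); print(c,np.round(cal["extrinsics"],3).tolist(),cal["K"][0][0],cal["k1"])
    for n in ["sharpener","jar","cap_grip","swing","eraser","teacup","ink"]:
        for d in r.cut_out(n,c):
            if d["p"]>.2:
                e=d["extent"]; g=atz(c,(e[0]+e[2])/2,(e[1]+e[3])/2,0.017)
                print(n,round(d["p"],2),np.round(e).tolist(),np.round(g,3).tolist())
print(r.grasp_offset,r.get_state()["eef_rot"])
E
```

```text
scene [[-0.889, 0.284, -0.361, 0.871], [0.459, 0.569, -0.683, 0.615], [0.011, -0.772, -0.635, 0.647], [0.0, 0.0, 0.0, 1.0]] 446.239286332495 -0.09462287395705275
sharpener 0.46 [314.0, 233.0, 328.0, 245.0] [0.509, -0.073, 0.017]
sharpener 0.44 [341.0, 223.0, 356.0, 238.0] [0.438, -0.072, 0.017]
jar 0.77 [281.0, 222.0, 385.0, 325.0] [0.538, 0.038, 0.017]
cap_grip 0.85 [286.0, 217.0, 313.0, 257.0] [0.549, -0.101, 0.017]
swing 0.76 [285.0, 218.0, 329.0, 274.0] [0.547, -0.065, 0.017]
teacup 0.93 [178.0, 180.0, 211.0, 220.0] [0.723, -0.353, 0.017]
ink 0.57 [447.0, 352.0, 484.0, 394.0] [0.456, 0.351, 0.017]
side [[0.841, -0.272, 0.468, 0.125], [-0.541, -0.418, 0.729, -0.636], [-0.003, -0.867, -0.499, 0.546], [0.0, 0.0, 0.0, 1.0]] 468.00099797451395 -0.1211050031628412
sharpener 0.77 [315.0, 303.0, 331.0, 322.0] [0.503, -0.08, 0.017]
sharpener 0.69 [309.0, 344.0, 322.0, 367.0] [0.431, -0.166, 0.017]
sharpener 0.65 [257.0, 208.0, 356.0, 286.0] [0.603, 0.136, 0.017]
sharpener 0.64 [282.0, 314.0, 300.0, 333.0] [0.438, -0.077, 0.017]
sharpener 0.59 [262.0, 333.0, 278.0, 355.0] [0.382, -0.102, 0.017]
jar 0.55 [254.0, 212.0, 357.0, 282.0] [0.602, 0.138, 0.017]
cap_grip 0.97 [323.0, 212.0, 352.0, 247.0] [0.711, 0.166, 0.017]
cap_grip 0.55 [258.0, 211.0, 355.0, 284.0] [0.602, 0.135, 0.017]
swing 0.81 [312.0, 210.0, 357.0, 248.0] [0.705, 0.172, 0.017]
eraser 0.61 [393.0, 409.0, 427.0, 432.0] [0.469, -0.348, 0.017]
eraser 0.25 [256.0, 212.0, 356.0, 282.0] [0.602, 0.137, 0.017]
teacup 0.9 [493.0, 309.0, 536.0, 362.0] [0.741, -0.318, 0.017]
ink 0.95 [201.0, 206.0, 222.0, 240.0] [0.468, 0.364, 0.017]
-0.0188 [-1.79999284e+02  6.43955398e-04 -2.25617887e+01]
```

View pics/scene0.png

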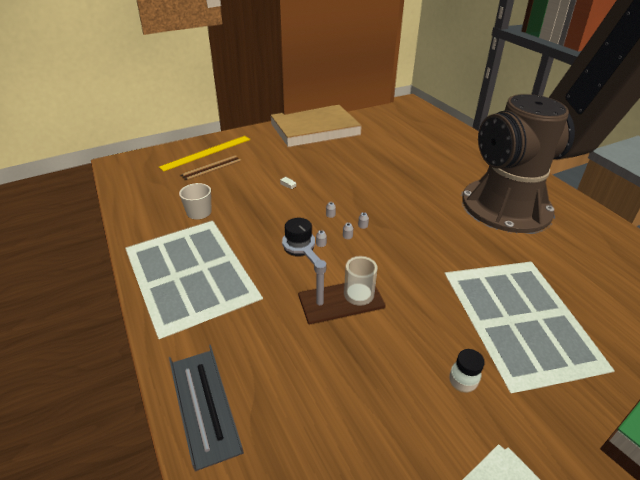

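View pics/side0.png

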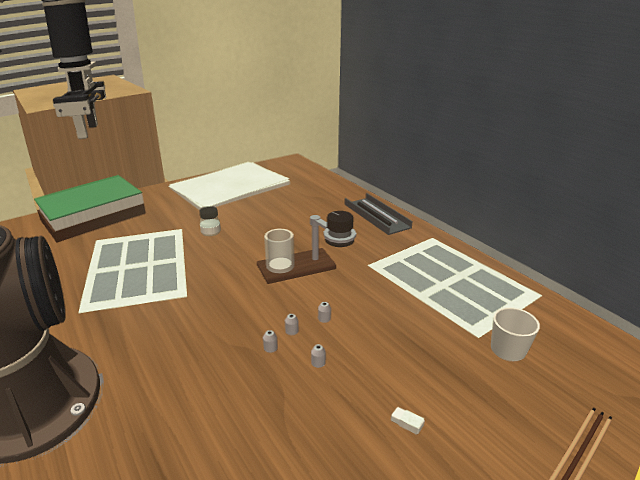

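The look-alikes in the side view are at (323,312), (291,323), (270,344) and (315,355). The last is farthest right, y≈-0.166, and sits at (331,209) in the scene view. The jar is at (279,250), the post top at (315,217) and the cap at (340,222).

```bash
python3 - <<'E'
from h import *
P=lambda *a:print(*[np.round(x,4).tolist() if hasattr(x,'__len__') else round(float(x),4) for x in a])
print("sharp");P(*tri("scene",(331,209),"side",(315.5,355)));
for q in [(323,312),(291,323),(270,344)]: P(atz("side",*q,.017))
print("rim");P(*tri("scene",(361,266.5),"side",(279,237)));P(atz("scene",361,266.5,.087),atz("side",279,237,.087))
print("post");P(*tri("scene",(320.5,264.5),"side",(315,217)));P(atz("scene",320.5,264.5,.113),atz("side",315,217,.113))
print("cap");P(*tri("scene",(298.5,232),"side",(340,223)))
print("eraser",atz("side",408,420,.007),"cup",atz("scene",195,200,.031),"ink",atz("side",211,222,.031))
im=cv2.imread("pics/side0.png"); a=im[190:380,230:370]; b=cv2.imread("pics/scene0.png")[190:330,270:400]
cv2.imwrite("pics/crop0.png",np.hstack([cv2.resize(a,(440,597),interpolation=2),cv2.resize(cv2.copyMakeBorder(b,0,40,0,0,0),(360,597))]))
E
```

```text
sharp
[0.4323, -0.1654, 0.0162] 0.0021
[0.5034, -0.0791, 0.017]
[0.4388, -0.0744, 0.017]
[0.3816, -0.1026, 0.017]
rim
[0.5176, 0.1053, 0.0828] 0.0009
[0.5199, 0.1093, 0.087] [0.5144, 0.0982, 0.087]
post
[0.5976, 0.0938, 0.1112] 0.0014
[0.5979, 0.096, 0.113] [0.5964, 0.0906, 0.113]
cap
[0.603, 0.0135, 0.1304] 0.0017
eraser [ 0.47350016 -0.34062629  0.007     ] cup [ 0.72511117 -0.33142378  0.031     ] ink [0.45990148 0.34400891 0.031     ]
```

View pics/crop0.png

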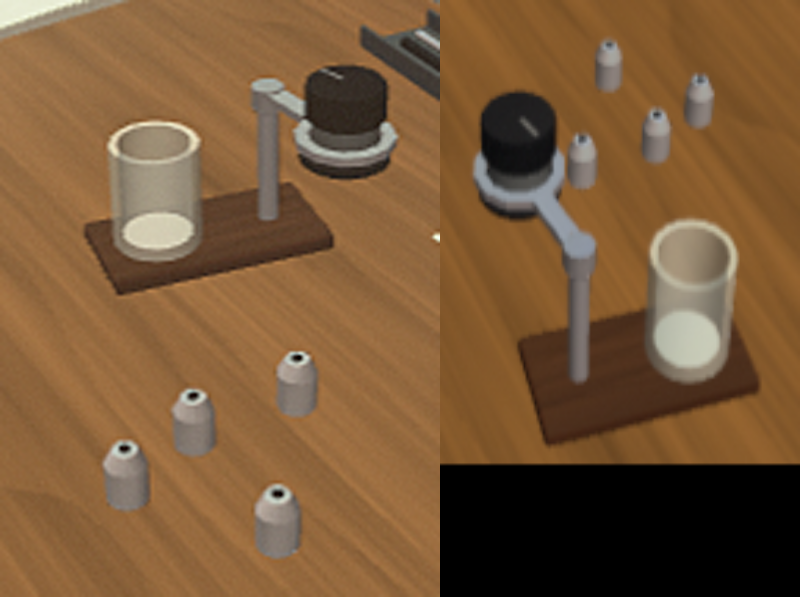

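The close crop shows the chosen sharpener at the bottom right of the group and upright. The measured points fit: the pivot–jar distance is 80 mm, and swing is about 1.78 rad. I'll head over the sharpener, keeping clear of the inner reach limit.

servo_tool(targets=[{"dx":22,"dy":-35,"dz":0,"spin":-1.18,"grip":100},{"dx":22,"dy":-35,"dz":0,"spin":-1.18,"grip":100},{"dx":22,"dy":-35,"dz":0,"spin":-1.18,"grip":100},{"dx":22,"dy":-35,"dz":0,"spin":-1.18,"grip":100},{"dx":22,"dy":-35,"dz":0,"spin":-1.18,"grip":100},{"dx":22,"dy":-35,"dz":0,"spin":-1.18,"grip":100},{"dx":22,"dy":-35,"dz":0,"spin":-1.18,"grip":100},{"dx":22,"dy":-35,"dz":0,"spin":-1.18,"grip":100},{"dx":22,"dy":-35,"dz":0,"spin":-1.18,"grip":100},{"dx":22,"dy":-35,"dz":0,"spin":-1.18,"grip":100}])

```text
time_s: 1.63
tcp_pos: [0.4798, 0.2713, 0.227]
eef_rot: [-180.0, 0.0, -90.6]
contact_force: [0.5, 0.4, 0.4]
gripper_width: 0.0875
```

servo_tool(targets=[{"dx":-4.7,"dy":-41,"dz":0,"spin":0,"grip":60},{"dx":-4.7,"dy":-41,"dz":0,"spin":0,"grip":60},{"dx":-4.7,"dy":-41,"dz":0,"spin":0,"grip":60},{"dx":-4.7,"dy":-41,"dz":0,"spin":0,"grip":60},{"dx":-4.7,"dy":-41,"dz":0,"spin":0,"grip":60},{"dx":-4.7,"dy":-41,"dz":0,"spin":0,"grip":60},{"dx":-4.7,"dy":-41,"dz":0,"spin":0,"grip":60},{"dx":-4.7,"dy":-41,"dz":0,"spin":0,"grip":60},{"dx":-4.7,"dy":-41,"dz":0,"spin":0,"grip":60},{"dx":-4.7,"dy":-41,"dz":0,"spin":0,"grip":60}])

```text
time_s: 2.47
tcp_pos: [0.4313, -0.1388, 0.2271]
eef_rot: [-179.9, 0.0, -90.2]
contact_force: [2.0, -0.1, -0.4]
gripper_width: 0.0526
```

```bash
python3 - <<'E'
from h import *
s=r.get_state();print(s["tcp_pos"],s["eef_rot"],s["time_s"])
cal=r.get_calibration("wrist"); im=r.capture("wrist"); cv2.imwrite("pics/w1.png",im)
print(np.round(cal["extrinsics"],3).tolist())
for d in r.cut_out("sharpener","wrist"):
    e=d["extent"]; print(round(d["p"],2),e,np.round(atz("wrist",(e[0]+e[2])/2,(e[1]+e[3])/2,.017,cal),4))
print(proj("wrist",[.4323,-.1654,.034],cal))
E
```

```text
[ 0.43125811 -0.13876822  0.22713451] [-1.79921401e+02  4.96762611e-03 -9.01607347e+01] 2.4667
[[-1.0, 0.003, 0.003, 0.43], [0.004, 0.954, 0.3, -0.221], [-0.002, 0.3, -0.954, 0.386], [0.0, 0.0, 0.0, 1.0]]
0.8 [302.3, 158.5, 325.5, 187.1] [ 0.4324 -0.1686  0.017 ]
0.79 [233.2, 240.8, 262.9, 269.4] [ 0.5035 -0.0808  0.017 ]
0.7 [300.8, 246.4, 320.9, 273.5] [ 0.4362 -0.0751  0.017 ]
0.68 [344.5, 227.4, 374.1, 259.5] [ 0.3846 -0.0937  0.017 ]
[313.96880669 178.60664099]
```

View pics/w1.png

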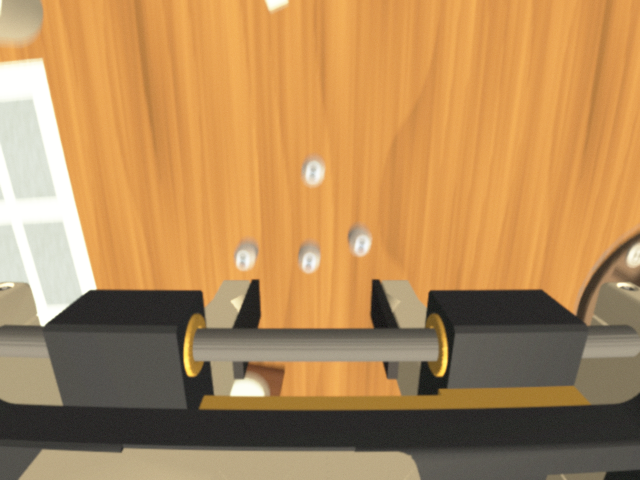

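The wrist view confirms it: the target is at pixel (314,172), alone and upright, at (0.432,-0.168). I'll descend and grip.

servo_tool(targets=[{"dx":0,"dy":-3.1,"dz":-4,"spin":0,"grip":60},{"dx":0,"dy":-3.1,"dz":-8,"spin":0,"grip":60},{"dx":0,"dy":-3.1,"dz":-12,"spin":0,"grip":60},{"dx":0,"dy":-3.1,"dz":-15,"spin":0,"grip":60},{"dx":0,"dy":-3.1,"dz":-17,"spin":0,"grip":60},{"dx":0,"dy":-3.1,"dz":-18,"spin":0,"grip":60},{"dx":0,"dy":-3.1,"dz":-18,"spin":0,"grip":60},{"dx":0,"dy":-3.1,"dz":-18,"spin":0,"grip":60},{"dx":0,"dy":-3.1,"dz":-18,"spin":0,"grip":60},{"dx":0,"dy":-3.1,"dz":-18,"spin":0,"grip":60}])

```text
time_s: 3.4
tcp_pos: [0.433, -0.1675, 0.0478]
eef_rot: [-179.9, 0.0, -90.2]
contact_force: [0.7, -0.8, 0.7]
gripper_width: 0.0524
```

```bash
python3 - <<'E'
from h import *
s=r.get_state();print(s["tcp_pos"],s["eef_rot"],s["time_s"])
cal=r.get_calibration("wrist"); im=r.capture("wrist"); cv2.imwrite("pics/w2.png",im)
for d in r.cut_out("sharpener","wrist"):
    e=d["extent"]; print(round(d["p"],2),e,np.round(atz("wrist",(e[0]+e[2])/2,(e[1]+e[3])/2,.017,cal),4))
print(proj("wrist",[.4323,-.168,.034],cal))
E
```

```text
[ 0.43303764 -0.16752944  0.04775605] [-1.79863206e+02  9.01560366e-04 -9.01502583e+01] 3.4
0.94 [291.5, 372.9, 326.6, 392.5] [ 0.4369 -0.0921  0.017 ]
0.75 [293.2, 242.2, 334.9, 297.3] [ 0.4334 -0.1687  0.017 ]
0.65 [367.1, 358.4, 405.8, 396.0] [ 0.3886 -0.096   0.017 ]
[316.00074612 283.99731051]
```

View pics/w2.png

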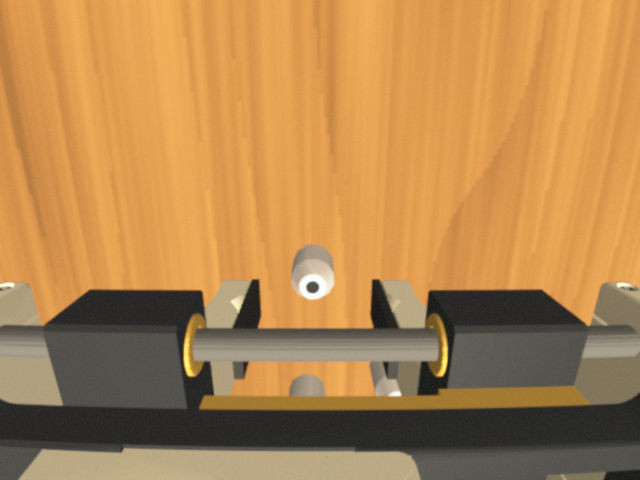

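The target's hole is at (313,287), centred between the fingers. I'll go down and close.

servo_tool(targets=[{"dx":0,"dy":-0.1,"dz":-2,"grip":60},{"dx":0,"dy":-0.1,"dz":-3.5,"grip":60},{"dx":0,"dy":-0.1,"dz":-4.0,"grip":60},{"dx":0,"dy":-0.1,"dz":-4.0,"grip":60},{"dx":0,"dy":-0.1,"dz":-4.0,"grip":10},{"dx":0,"dy":-0.1,"dz":-4.0,"grip":10},{"dx":0,"dy":-0.1,"dz":-4.0,"grip":10},{"dx":0,"dy":-0.1,"dz":-4.0,"grip":10},{"dx":0,"dy":-0.1,"dz":-4.0,"grip":10},{"dx":0,"dy":-0.1,"dz":-4.0,"grip":10}], squeeze=15)

```text
validation failed for argument at $.ta...
```

servo_tool(targets=[{"dx":0,"dy":-0.1,"dz":-2,"spin":0,"grip":60},{"dx":0,"dy":-0.1,"dz":-3.5,"spin":0,"grip":60},{"dx":0,"dy":-0.1,"dz":-4.0,"spin":0,"grip":60},{"dx":0,"dy":-0.1,"dz":-4.0,"spin":0,"grip":60},{"dx":0,"dy":-0.1,"dz":-4.0,"spin":0,"grip":10},{"dx":0,"dy":-0.1,"dz":-4.0,"spin":0,"grip":10},{"dx":0,"dy":-0.1,"dz":-4.0,"spin":0,"grip":10},{"dx":0,"dy":-0.1,"dz":-4.0,"spin":0,"grip":10},{"dx":0,"dy":-0.1,"dz":-4.0,"spin":0,"grip":10},{"dx":0,"dy":-0.1,"dz":-4.0,"spin":0,"grip":10}], squeeze=15)

```text
time_s: 4.33
tcp_pos: [0.4324, -0.1687, 0.007]
eef_rot: [-179.9, -0.0, -90.2]
contact_force: [-0.2, 0.4, 4.8]
gripper_width: 0.0233
```

servo_tool(targets=[{"dx":0,"dy":0,"dz":4,"spin":0,"grip":10},{"dx":0,"dy":0,"dz":8,"spin":0,"grip":10},{"dx":0,"dy":0,"dz":12,"spin":0,"grip":10},{"dx":0,"dy":0,"dz":16,"spin":0,"grip":10},{"dx":0,"dy":0,"dz":20,"spin":0,"grip":10},{"dx":1,"dy":4,"dz":21,"spin":0,"grip":10},{"dx":2.3,"dy":8,"dz":21,"spin":0,"grip":10},{"dx":3.5,"dy":12,"dz":21,"spin":0,"grip":10},{"dx":4.7,"dy":16,"dz":21,"spin":0,"grip":10},{"dx":5.9,"dy":20,"dz":21,"spin":0,"grip":10}])

```text
time_s: 5.17
tcp_pos: [0.4904, 0.0318, 0.217]
eef_rot: [-180.0, 0.0, -90.2]
contact_force: [1.7, -1.1, -0.6]
gripper_width: 0.0233
```

servo_tool(targets=[{"dx":0.9,"dy":4,"dz":0,"spin":0,"grip":10},{"dx":1.8,"dy":8,"dz":0,"spin":0,"grip":10},{"dx":2.7,"dy":11,"dz":0,"spin":0,"grip":10},{"dx":2.7,"dy":13,"dz":0,"spin":0,"grip":10},{"dx":2.7,"dy":14,"dz":0,"spin":0,"grip":10},{"dx":2.7,"dy":14,"dz":0,"spin":0,"grip":10},{"dx":2.7,"dy":14,"dz":0,"spin":0,"grip":10},{"dx":2.7,"dy":14,"dz":0,"spin":0,"grip":10},{"dx":2.7,"dy":14,"dz":0,"spin":0,"grip":10},{"dx":2.7,"dy":14,"dz":0,"spin":0,"grip":10}])

```text
time_s: 6.0
tcp_pos: [0.5176, 0.1689, 0.2168]
eef_rot: [-180.0, 0.0, -90.2]
contact_force: [-0.4, 0.7, 0.1]
gripper_width: 0.0232
```

```bash
python3 - <<'E'
from h import *
s=r.get_state();print(s["tcp_pos"],s["eef_rot"],s["gripper_width"],s["time_s"])
cal=r.get_calibration("wrist"); im=r.capture("wrist"); cv2.imwrite("pics/w3.png",im)
for n in ["jar","cap_grip"]:
  for d in r.cut_out(n,"wrist"):
    e=d["extent"]; print(n,round(d["p"],2),e)
for p in ([.518,.105,.087],[.597,.094,.113],[.603,.0135,.147]):
  print(proj("wrist",p,cal))
P1=(361.4,267.8);P2=(279.3,235.5)
print(tri("scene",P1,"side",P2),atz("scene",*P1,.087),atz("side",*P2,.087))
E
```

```text
[0.51756179 0.16894977 0.21682664] [-1.79983701e+02  1.36991771e-02 -9.02428269e+01] 0.023226348780668503 6.0
jar 0.87 [119.3, 0.0, 364.1, 186.7]
cap_grip 0.88 [117.4, 0.0, 219.7, 41.6]
cap_grip 0.68 [123.2, 0.0, 361.7, 187.9]
[313.79544184 143.04081643]
[199.68523515 130.26457323]
[158.50848871 -16.68049262]
(array([0.51994165, 0.10933359, 0.08372539]), np.float64(0.0020458681684500644)) [0.52105842 0.11271526 0.087     ] [0.51794419 0.10340751 0.087     ]
```

View pics/w3.png

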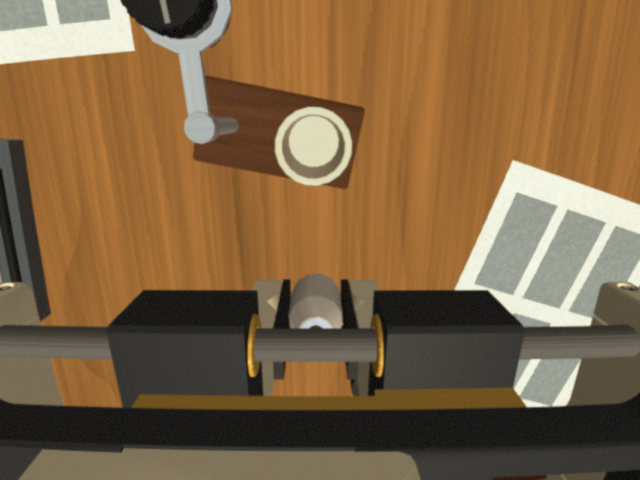

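The jar's rim is at (313,146) and the post top at (200,128), which puts the jar at about (0.518,0.107) and the pivot at about (0.597,0.0925). The sharpener is held straight. I'll lower it to the mouth and release.

servo_tool(targets=[{"dx":0,"dy":-3.5,"dz":0,"spin":0,"grip":10},{"dx":0,"dy":-6.2,"dz":-1,"spin":0,"grip":10},{"dx":0,"dy":-6.2,"dz":-5,"spin":0,"grip":10},{"dx":0,"dy":-6.2,"dz":-8,"spin":0,"grip":10},{"dx":0,"dy":-6.2,"dz":-10.5,"spin":0,"grip":10},{"dx":0,"dy":-6.2,"dz":-11.8,"spin":0,"grip":10},{"dx":0,"dy":-6.2,"dz":-12.5,"spin":0,"grip":10},{"dx":0,"dy":-6.2,"dz":-12.5,"spin":0,"grip":10},{"dx":0,"dy":-6.2,"dz":-12.5,"spin":0,"grip":10},{"dx":0,"dy":-6.2,"dz":-12.5,"spin":0,"grip":10}])

```text
time_s: 6.98
tcp_pos: [0.5185, 0.1084, 0.0928]
eef_rot: [-179.9, 0.0, -90.2]
contact_force: [0.3, -0.5, -0.5]
gripper_width: 0.0233
```

servo_tool(targets=[{"dx":0,"dy":0,"dz":0,"spin":0,"grip":50},{"dx":0,"dy":0,"dz":0,"spin":0,"grip":50},{"dx":0,"dy":0,"dz":0,"spin":0,"grip":50},{"dx":0,"dy":0,"dz":0,"spin":0,"grip":50},{"dx":0,"dy":0,"dz":0,"spin":0,"grip":50},{"dx":0,"dy":0,"dz":3,"spin":0,"grip":50},{"dx":0,"dy":0,"dz":7,"spin":0,"grip":50},{"dx":0,"dy":0,"dz":11,"spin":0,"grip":50},{"dx":0,"dy":0,"dz":14,"spin":0,"grip":50},{"dx":0,"dy":0,"dz":14,"spin":0,"grip":50}])

```text
time_s: 7.82
tcp_pos: [0.5208, 0.109, 0.2389]
eef_rot: [-179.4, 0.2, -90.1]
contact_force: [1.0, -0.1, -0.2]
gripper_width: 0.0439
```

```bash
python3 - <<'E'
from h import *
s=r.get_state();print(s["tcp_pos"],s["eef_rot"],s["gripper_width"],s["time_s"])
a=r.capture("scene"); b=r.capture("side"); cv2.imwrite("pics/scene4.png",a)
for c in ["scene","side"]:
  for d in r.cut_out("cap_grip",c):
    e=d["extent"]; print(c,round(d["p"],2),e)
cv2.imwrite("pics/c4.png",np.hstack([cv2.resize(a[200:330,270:400],(400,400),interpolation=2),cv2.resize(b[190:290,250:350],(400,400),interpolation=2)]))
E
```

```text
[0.52080276 0.10898288 0.23885789] [-179.41180938    0.22555303  -90.11431495] 0.04385973328690999 7.8167
scene 0.88 [285.9, 216.4, 312.4, 255.3]
side 0.59 [323.0, 209.4, 353.1, 245.9]
```

View pics/c4.png

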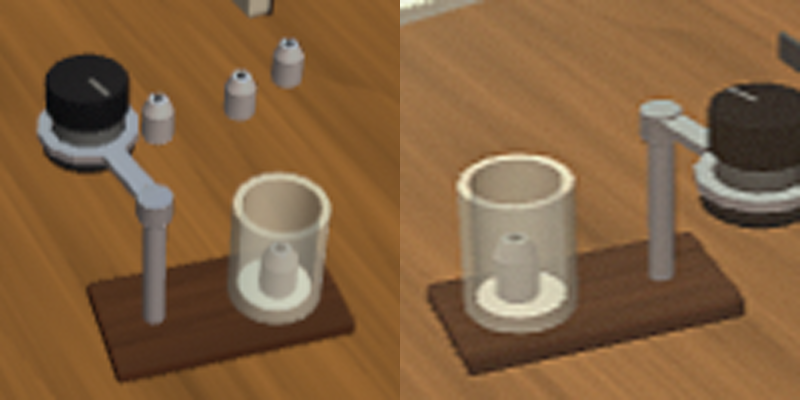

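The sharpener stands upright inside the jar, and the cap's white mark is visible. Next I'll turn the gripper so that one grip covers the swing and the screwing, and look at the cap from above.

servo_tool(targets=[{"dx":3.2,"dy":-11.8,"dz":2,"spin":1.2,"grip":100},{"dx":3.2,"dy":-11.8,"dz":2,"spin":1.2,"grip":100},{"dx":3.2,"dy":-11.8,"dz":2,"spin":1.2,"grip":100},{"dx":3.2,"dy":-11.8,"dz":2,"spin":1.2,"grip":100},{"dx":3.2,"dy":-11.8,"dz":2,"spin":1.2,"grip":100},{"dx":3.2,"dy":-11.8,"dz":2,"spin":1.2,"grip":100},{"dx":3.2,"dy":-11.8,"dz":2,"spin":1.2,"grip":100},{"dx":3.2,"dy":-11.8,"dz":2,"spin":1.2,"grip":100},{"dx":3.2,"dy":-11.8,"dz":2,"spin":1.2,"grip":100},{"dx":3.2,"dy":-11.8,"dz":2,"spin":1.2,"grip":100}])

```text
time_s: 8.85
tcp_pos: [0.5489, -0.0103, 0.2498]
eef_rot: [179.9, 0.1, -21.1]
contact_force: [-0.5, -0.6, -0.0]
gripper_width: 0.0873
```

servo_tool(targets=[{"dx":0,"dy":0,"dz":0,"spin":0.8,"grip":100},{"dx":0,"dy":0,"dz":0,"spin":0.8,"grip":100},{"dx":0,"dy":0,"dz":0,"spin":0.8,"grip":100},{"dx":0,"dy":0,"dz":0,"spin":0.8,"grip":100},{"dx":0,"dy":0,"dz":0,"spin":0.8,"grip":100},{"dx":0,"dy":0,"dz":0,"spin":0.8,"grip":100},{"dx":0,"dy":0,"dz":0,"spin":0.8,"grip":100},{"dx":0,"dy":0,"dz":0,"spin":0.8,"grip":100},{"dx":0,"dy":0,"dz":0,"spin":0.8,"grip":100},{"dx":0,"dy":0,"dz":0,"spin":0.8,"grip":100}])

```text
time_s: 9.68
tcp_pos: [0.5493, -0.0101, 0.2507]
eef_rot: [-180.0, 0.1, 24.3]
contact_force: [-0.6, 0.2, -0.7]
gripper_width: 0.088
```

```bash
python3 - <<'E'
from h import *
s=r.get_state();print(s["tcp_pos"],s["eef_rot"],s["joints"],s["gripper_width"],s["time_s"])
cal=r.get_calibration("wrist"); im=r.capture("wrist")
for d in r.cut_out("cap_grip","wrist"):
    e=d["extent"]; print(round(d["p"],2),e)
    cv2.drawContours(im,cv2.findContours(d["mask"].astype(np.uint8),0,1)[0],-1,(0,255,0),1)
cv2.imwrite("pics/w5.png",im)
for p in ([.518,.107,.087],[.597,.0925,.113],[.603,.0135,.147]): print(proj("wrist",p,cal))
E
```

```text
[ 0.5493146  -0.01011178  0.2507297 ] [-1.79990123e+02  8.76241207e-02  2.42992903e+01] [ 1.93761905e+01  7.88630592e+00 -1.30862732e+01 -2.48365398e-03
 -6.91155694e+01  9.49239794e+01] 0.08799272495025486 9.6833
0.96 [281.0, 114.7, 353.1, 184.1]
0.59 [184.0, 164.4, 207.0, 193.3]
[181.0598025  190.65596454]
[219.17463548 112.39445214]
[315.70179394 151.39306293]
```

View pics/w5.png

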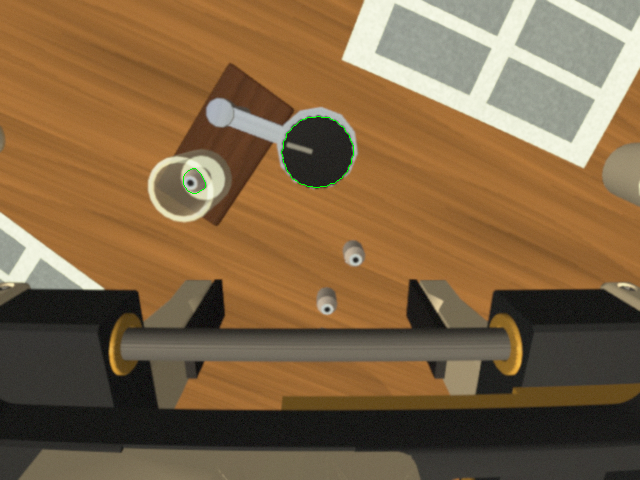

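The cap head is outlined at (317,150), the post top is at (220,112), and the rim and sharpener are at (183,189). This gives the cap at (0.6046,0.0133), the pivot at (0.5973,0.0923), the jar at (0.5187,0.1066), and a swing of about 1.85 rad. Yaw equals q1+q6-90, so I'll start gripping near yaw +85 to have enough wrist range.

servo_tool(targets=[{"dx":5.5,"dy":2.35,"dz":-4,"spin":1.06,"grip":100},{"dx":5.5,"dy":2.35,"dz":-4,"spin":1.06,"grip":100},{"dx":5.5,"dy":2.35,"dz":-4,"spin":1.06,"grip":100},{"dx":5.5,"dy":2.35,"dz":-4,"spin":1.06,"grip":100},{"dx":5.5,"dy":2.35,"dz":-4,"spin":1.06,"grip":100},{"dx":5.5,"dy":2.35,"dz":-4,"spin":1.06,"grip":100},{"dx":5.5,"dy":2.35,"dz":-4,"spin":1.06,"grip":100},{"dx":5.5,"dy":2.35,"dz":-4,"spin":1.06,"grip":100},{"dx":5.5,"dy":2.35,"dz":-4,"spin":1.06,"grip":100},{"dx":5.5,"dy":2.35,"dz":-4,"spin":1.06,"grip":100}])

```text
time_s: 10.62
tcp_pos: [0.6045, 0.0134, 0.2114]
eef_rot: [-180.0, 0.0, 85.3]
contact_force: [-0.4, -0.3, -0.1]
gripper_width: 0.0881
```

servo_tool(targets=[{"dx":0,"dy":0,"dz":-3,"spin":0,"grip":100},{"dx":0,"dy":0,"dz":-6,"spin":0,"grip":100},{"dx":0,"dy":0,"dz":-8,"spin":0,"grip":100},{"dx":0,"dy":0,"dz":-8.6,"spin":0,"grip":100},{"dx":0,"dy":0,"dz":-8.6,"spin":0,"grip":100},{"dx":0,"dy":0,"dz":-8.6,"spin":0,"grip":100},{"dx":0,"dy":0,"dz":-8.6,"spin":0,"grip":100},{"dx":0,"dy":0,"dz":-8.6,"spin":0,"grip":100},{"dx":0,"dy":0,"dz":-8.6,"spin":0,"grip":100},{"dx":0,"dy":0,"dz":-8.6,"spin":0,"grip":100}])

```text
time_s: 11.45
tcp_pos: [0.605, 0.0136, 0.1265]
eef_rot: [179.9, -0.0, 85.1]
contact_force: [0.0, -0.6, -0.8]
gripper_width: 0.0876
```

servo_tool(targets=[{"dx":0,"dy":0,"dz":-0.1,"spin":0,"grip":70},{"dx":0,"dy":0,"dz":-0.1,"spin":0,"grip":50},{"dx":0,"dy":0,"dz":-0.1,"spin":0,"grip":45},{"dx":0,"dy":0,"dz":-0.1,"spin":0,"grip":45},{"dx":0,"dy":0,"dz":-0.1,"spin":0,"grip":45},{"dx":0,"dy":0,"dz":-0.1,"spin":0,"grip":45},{"dx":0,"dy":0,"dz":-0.1,"spin":0,"grip":45},{"dx":0,"dy":0,"dz":-0.1,"spin":0,"grip":45},{"dx":0,"dy":0,"dz":-0.1,"spin":0,"grip":45},{"dx":0,"dy":0,"dz":-0.1,"spin":0,"grip":45}], squeeze=25)

```text
time_s: 12.28
tcp_pos: [0.6045, 0.0134, 0.1245]
eef_rot: [-180.0, 0.0, 85.2]
contact_force: [-0.9, -0.2, 0.9]
gripper_width: 0.0492
```

```bash
python3 - <<'E'
from h import *
s=r.get_state();print(s["tcp_pos"],s["eef_rot"],s["gripper_width"],s["contact_force"],s["moment"],s["time_s"])
c=np.array([.5973,.0923]);a0=np.radians(275.5)
p0=c+.08*np.array([np.cos(a0),np.sin(a0)])
p=lambda t:c+.08*np.array([np.cos(a0-t),np.sin(a0-t)])
def tab(ts):
    for t in ts: print(round(t,3),np.round((p(t)-p(ts[0]))*100,2))
tab(np.arange(11)*.1); tab(1+np.arange(11)*.085)
E
```

```text
[0.60446792 0.01336053 0.1245066 ] [-1.79984361e+02  7.98722696e-03  8.51517768e+01] 0.0491984941357884 [-0.8626668  -0.20037776  0.90968854] [-0.22716987  0.19345023  0.13947405] 12.2833
0.0 [0. 0.]
0.1 [-0.8  -0.04]
0.2 [-1.6   0.01]
0.3 [-2.39  0.13]
0.4 [-3.16  0.33]
0.5 [-3.91  0.61]
0.6 [-4.63  0.96]
0.7 [-5.31  1.38]
0.8 [-5.94  1.87]
0.9 [-6.53  2.41]
1.0 [-7.05  3.02]
1.0 [0. 0.]
1.085 [-0.4   0.55]
1.17 [-0.75  1.13]
1.255 [-1.04  1.75]
1.34 [-1.29  2.38]
1.425 [-1.48  3.03]
1.51 [-1.62  3.7 ]
1.595 [-1.69  4.37]
1.68 [-1.71  5.05]
1.765 [-1.67  5.73]
1.85 [-1.58  6.41]
```

Gripped at 49 mm, which matches the head. Next is the first half of the swing, with the gripper turning along with the arm.

servo_tool(targets=[{"dx":-0.8,"dy":-0.04,"dz":0,"spin":-0.1,"grip":45},{"dx":-1.6,"dy":0.01,"dz":0,"spin":-0.2,"grip":45},{"dx":-2.39,"dy":0.13,"dz":0,"spin":-0.3,"grip":45},{"dx":-3.16,"dy":0.33,"dz":0,"spin":-0.4,"grip":45},{"dx":-3.91,"dy":0.61,"dz":0,"spin":-0.5,"grip":45},{"dx":-4.63,"dy":0.96,"dz":0,"spin":-0.6,"grip":45},{"dx":-5.31,"dy":1.38,"dz":0,"spin":-0.7,"grip":45},{"dx":-5.94,"dy":1.87,"dz":0,"spin":-0.8,"grip":45},{"dx":-6.53,"dy":2.41,"dz":0,"spin":-0.9,"grip":45},{"dx":-7.05,"dy":3.02,"dz":0,"spin":-1.0,"grip":45}])

```text
time_s: 13.12
tcp_pos: [0.5344, 0.044, 0.1246]
eef_rot: [180.0, -0.1, 27.6]
contact_force: [1.2, 0.0, -3.1]
gripper_width: 0.0496
```

servo_tool(targets=[{"dx":-0.4,"dy":0.55,"dz":0,"spin":-0.085,"grip":45},{"dx":-0.75,"dy":1.13,"dz":0,"spin":-0.17,"grip":45},{"dx":-1.04,"dy":1.75,"dz":0,"spin":-0.255,"grip":45},{"dx":-1.29,"dy":2.38,"dz":0,"spin":-0.34,"grip":45},{"dx":-1.48,"dy":3.03,"dz":0,"spin":-0.425,"grip":45},{"dx":-1.62,"dy":3.7,"dz":0,"spin":-0.51,"grip":45},{"dx":-1.69,"dy":4.37,"dz":0,"spin":-0.595,"grip":45},{"dx":-1.71,"dy":5.05,"dz":0,"spin":-0.68,"grip":45},{"dx":-1.67,"dy":5.73,"dz":0,"spin":-0.765,"grip":45},{"dx":-1.58,"dy":6.41,"dz":0,"spin":-0.85,"grip":45}])

```text
time_s: 13.95
tcp_pos: [0.5191, 0.1081, 0.1247]
eef_rot: [-180.0, -0.1, -21.1]
contact_force: [3.9, -1.4, -3.7]
gripper_width: 0.0495
```

```bash
python3 - <<'E'
from h import *
s=r.get_state();print(s["tcp_pos"],s["eef_rot"],s["joints"],s["gripper_width"],s["contact_force"],s["moment"],s["time_s"])
a=r.capture("scene"); b=r.capture("side")
cv2.imwrite("pics/c6.png",np.hstack([cv2.resize(a[170:330,270:430],(400,400),interpolation=2),cv2.resize(b[160:290,220:350],(400,400),interpolation=2)]))
E
```

```text
[0.51909157 0.10810976 0.12465056] [-1.79963949e+02 -7.67092415e-02 -2.10743960e+01] [ 3.30024551e+01  1.22220509e+01 -2.55884070e+01  5.19083968e-02
 -5.21153542e+01  3.58913239e+01] 0.0494690367747427 [ 3.94606637 -1.43110785 -3.66067039] [-0.98221158 -1.67079918 -0.03160355] 13.95
```

View pics/c6.png

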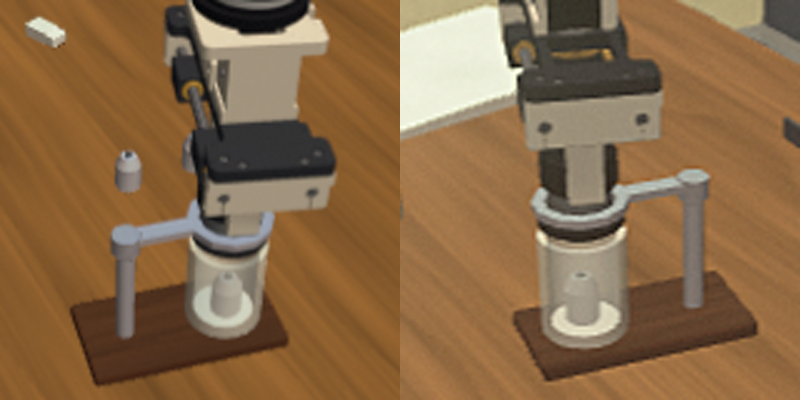

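The arm's ring is over the mouth, and the sharpener is visible inside the jar. I'll push 1 mm towards the stop and start screwing clockwise, following the 2.5 mm/rad pitch.

servo_tool(targets=[{"dx":0,"dy":0.1,"dz":0,"spin":0,"grip":45},{"dx":0,"dy":0.1,"dz":0,"spin":0,"grip":45},{"dx":0,"dy":0.1,"dz":-0.03,"spin":-0.12,"grip":45},{"dx":0,"dy":0.1,"dz":-0.06,"spin":-0.24,"grip":45},{"dx":0,"dy":0.1,"dz":-0.09,"spin":-0.36,"grip":45},{"dx":0,"dy":0.1,"dz":-0.12,"spin":-0.48,"grip":45},{"dx":0,"dy":0.1,"dz":-0.15,"spin":-0.6,"grip":45},{"dx":0,"dy":0.1,"dz":-0.18,"spin":-0.72,"grip":45},{"dx":0,"dy":0.1,"dz":-0.21,"spin":-0.84,"grip":45},{"dx":0,"dy":0.1,"dz":-0.24,"spin":-0.96,"grip":45}])

```text
time_s: 14.88
tcp_pos: [0.5189, 0.1082, 0.1222]
eef_rot: [-179.9, -0.0, -76.1]
contact_force: [5.0, -3.6, -3.4]
gripper_width: 0.0492
```

servo_tool(targets=[{"dx":0,"dy":0,"dz":-0.03,"spin":-0.12,"grip":45},{"dx":0,"dy":0,"dz":-0.06,"spin":-0.24,"grip":45},{"dx":0,"dy":0,"dz":-0.09,"spin":-0.36,"grip":45},{"dx":0,"dy":0,"dz":-0.12,"spin":-0.48,"grip":45},{"dx":0,"dy":0,"dz":-0.15,"spin":-0.6,"grip":45},{"dx":0,"dy":0,"dz":-0.18,"spin":-0.72,"grip":45},{"dx":0,"dy":0,"dz":-0.21,"spin":-0.84,"grip":45},{"dx":0,"dy":0,"dz":-0.24,"spin":-0.96,"grip":45},{"dx":0,"dy":0,"dz":-0.27,"spin":-1.08,"grip":45},{"dx":0,"dy":0,"dz":-0.3,"spin":-1.2,"grip":45}])

```text
time_s: 15.72
tcp_pos: [0.5185, 0.1082, 0.1192]
eef_rot: [-180.0, -0.0, -144.8]
contact_force: [2.0, -2.3, -1.8]
gripper_width: 0.0497
```

```bash
python3 - <<'E'
from h import *
s=r.get_state();print(s["tcp_pos"],s["eef_rot"],s["joints"],s["gripper_width"],s["contact_force"],s["moment"],s["time_s"])
E
```

```text
[0.5185494  0.10816477 0.11916776] [-1.79962991e+02 -2.04357556e-03 -1.44829576e+02] [ 3.30390862e+01  1.25757907e+01 -2.59691529e+01  4.73827679e-02
 -5.14557318e+01 -8.78981866e+01] 0.04967929662268766 [ 2.02101607 -2.31159198 -1.76633327] [-1.15963426 -1.079866   -0.00282297] 15.7167
```

servo_tool(targets=[{"dx":0,"dy":0,"dz":-0.02,"spin":-0.08,"grip":45},{"dx":0,"dy":0,"dz":-0.04,"spin":-0.16,"grip":45},{"dx":0,"dy":0,"dz":-0.06,"spin":-0.24,"grip":45},{"dx":0,"dy":0,"dz":-0.08,"spin":-0.32,"grip":45},{"dx":0,"dy":0,"dz":-0.1,"spin":-0.4,"grip":45},{"dx":0,"dy":0,"dz":-0.12,"spin":-0.48,"grip":45},{"dx":0,"dy":0,"dz":-0.14,"spin":-0.56,"grip":45},{"dx":0,"dy":0,"dz":-0.16,"spin":-0.64,"grip":45},{"dx":0,"dy":0,"dz":-0.18,"spin":-0.72,"grip":45},{"dx":0,"dy":0,"dz":-0.2,"spin":-0.8,"grip":45}])

```text
time_s: 16.55
tcp_pos: [0.5185, 0.1085, 0.1172]
eef_rot: [-180.0, 0.0, 169.4]
contact_force: [1.4, -2.0, -2.7]
gripper_width: 0.0496
```

```bash
python3 - <<'E'
from h import *
s=r.get_state();print(s["tcp_pos"],s["eef_rot"],s["joints"],s["gripper_width"],s["contact_force"],s["moment"],s["joint_torque"],s["time_s"])
E
```

```text
[0.51846321 0.10846362 0.1171576 ] [-1.79998135e+02  1.73329379e-02  1.69443588e+02] [ 3.30554311e+01  1.27053394e+01 -2.60981007e+01  1.70772201e-02
 -5.11852981e+01 -1.33622546e+02] 0.04962555888553992 [ 1.36526512 -1.9958826  -2.67316277] [-0.65128762 -0.78423373  0.06708382] [  0.92045993 -43.14907551  24.43139076   5.16218796  -0.29992327
   1.51478581] 16.55
```

servo_tool(targets=[{"dx":0,"dy":0,"dz":-0.02,"spin":-0.08,"grip":45},{"dx":0,"dy":0,"dz":-0.04,"spin":-0.16,"grip":45},{"dx":0,"dy":0,"dz":-0.06,"spin":-0.24,"grip":45},{"dx":0,"dy":0,"dz":-0.08,"spin":-0.32,"grip":45},{"dx":0,"dy":0,"dz":-0.1,"spin":-0.4,"grip":45},{"dx":0,"dy":0,"dz":-0.12,"spin":-0.48,"grip":45},{"dx":0,"dy":0,"dz":-0.13,"spin":-0.54,"grip":45},{"dx":0,"dy":0,"dz":-0.14,"spin":-0.6,"grip":45},{"dx":0,"dy":0,"dz":-0.14,"spin":-0.6,"grip":45},{"dx":0,"dy":0,"dz":-0.14,"spin":-0.6,"grip":45}])

```text
time_s: 17.38
tcp_pos: [0.5187, 0.1088, 0.1162]
eef_rot: [180.0, 0.0, 135.4]
contact_force: [0.8, -0.2, 4.2]
gripper_width: 0.0494
```

```bash
python3 - <<'E'
from h import *
s=r.get_state();print(s["tcp_pos"],s["eef_rot"],s["joints"],s["gripper_width"],s["contact_force"],s["moment"],s["joint_torque"],s["time_s"])
E
```

```text
[0.51866615 0.10877423 0.11623518] [1.79952241e+02 2.60881700e-02 1.35360637e+02] [ 3.30743335e+01  1.27672334e+01 -2.61609829e+01  1.97174728e-02
 -5.10195682e+01 -1.67726082e+02] 0.04944813879748937 [ 0.75869451 -0.21123971  4.20470405] [-0.41497002 -0.23601642  0.13826631] [  0.45302463 -40.59254408  23.10706079   4.84584376   0.09360202
  -0.37351188] 17.3833
```

At 3.56 rad the wrist torque reversed, which may be the stop. To be sure, I'll regrip, turn back open, and tighten again while watching the torque.

servo_tool(targets=[{"dx":0,"dy":0,"dz":0,"spin":0,"grip":80},{"dx":0,"dy":0,"dz":0,"spin":0,"grip":80},{"dx":0,"dy":0,"dz":0,"spin":0,"grip":80},{"dx":0,"dy":-0.1,"dz":0.3,"spin":0.12,"grip":80},{"dx":0,"dy":-0.15,"dz":0.3,"spin":0.24,"grip":80},{"dx":0,"dy":-0.15,"dz":0.3,"spin":0.36,"grip":80},{"dx":0,"dy":-0.15,"dz":0.3,"spin":0.48,"grip":80},{"dx":0,"dy":-0.15,"dz":0.3,"spin":0.6,"grip":80},{"dx":0,"dy":-0.15,"dz":0.3,"spin":0.72,"grip":80},{"dx":0,"dy":-0.15,"dz":0.3,"spin":0.84,"grip":80}])

```text
time_s: 18.22
tcp_pos: [0.5181, 0.1072, 0.1185]
eef_rot: [180.0, -0.0, -176.3]
contact_force: [-0.9, -0.7, -0.1]
gripper_width: 0.07
```

servo_tool(targets=[{"dx":0,"dy":0,"dz":0,"spin":0.12,"grip":80},{"dx":0,"dy":0,"dz":-0.1,"spin":0.24,"grip":80},{"dx":0,"dy":0,"dz":-0.1,"spin":0.36,"grip":80},{"dx":0,"dy":0,"dz":-0.1,"spin":0.36,"grip":45},{"dx":0,"dy":0,"dz":-0.1,"spin":0.36,"grip":45},{"dx":0,"dy":0,"dz":-0.1,"spin":0.36,"grip":45},{"dx":0,"dy":0,"dz":-0.1,"spin":0.36,"grip":45},{"dx":0,"dy":0,"dz":-0.1,"spin":0.36,"grip":45},{"dx":0,"dy":0,"dz":-0.1,"spin":0.36,"grip":45},{"dx":0,"dy":0,"dz":-0.1,"spin":0.36,"grip":45}], squeeze=35)

```text
time_s: 19.05
tcp_pos: [0.5181, 0.1073, 0.1177]
eef_rot: [180.0, -0.0, -156.1]
contact_force: [-1.1, 1.0, 0.6]
gripper_width: 0.0492
```

```bash
python3 - <<'E'
from h import *
s=r.get_state();print(s["tcp_pos"],s["eef_rot"],s["gripper_width"],s["contact_force"],s["moment"],s["joint_torque"][5],s["time_s"])
E
```

```text
[0.51812485 0.10726398 0.11770383] [ 1.79991365e+02 -1.34060566e-02 -1.56108617e+02] 0.04917288103918284 [-1.09921942  0.96699615  0.57399659] [ 0.40423253  0.35734247 -0.04833352] 0.008287976088467985 19.05
```

servo_tool(targets=[{"dx":0,"dy":0,"dz":-0.01,"spin":-0.04,"grip":45},{"dx":0,"dy":0,"dz":-0.01,"spin":-0.08,"grip":45},{"dx":0,"dy":0,"dz":-0.01,"spin":-0.12,"grip":45},{"dx":0,"dy":0,"dz":-0.01,"spin":-0.15,"grip":45},{"dx":0,"dy":0,"dz":-0.01,"spin":-0.15,"grip":45},{"dx":0,"dy":0,"dz":-0.01,"spin":-0.15,"grip":45},{"dx":0,"dy":0,"dz":-0.01,"spin":-0.15,"grip":45},{"dx":0,"dy":0,"dz":-0.01,"spin":-0.15,"grip":45},{"dx":0,"dy":0,"dz":-0.01,"spin":-0.15,"grip":45},{"dx":0,"dy":0,"dz":-0.01,"spin":-0.15,"grip":45}])

```text
time_s: 19.88
tcp_pos: [0.5176, 0.1073, 0.1176]
eef_rot: [180.0, -0.1, -164.6]
contact_force: [-4.5, 2.7, 3.2]
gripper_width: 0.0496
```

```bash
python3 - <<'E'
from h import *
s=r.get_state();print(s["tcp_pos"],s["eef_rot"],s["gripper_width"],s["contact_force"],s["moment"],s["joint_torque"][5],s["time_s"])
E
```

```text
[0.51762174 0.10731446 0.11761397] [ 1.79988750e+02 -6.00952877e-02 -1.64641922e+02] 0.04959064673001388 [-4.47173842  2.74348286  3.1931752 ] [0.94216572 1.62773984 0.44314541] -0.4358373396098614 19.8833
```

The moment is 0.44 N·m, well above the 0.15 N·m thread torque, so the cap is on its stop. I'll release, lift away and check with pictures.

servo_tool(targets=[{"dx":0,"dy":0,"dz":0,"spin":-0.05,"grip":45},{"dx":0,"dy":0,"dz":0,"spin":-0.05,"grip":85},{"dx":0,"dy":0,"dz":0,"spin":-0.05,"grip":85},{"dx":0,"dy":0,"dz":0,"spin":-0.05,"grip":85},{"dx":0,"dy":0,"dz":0,"spin":-0.05,"grip":85},{"dx":0,"dy":0,"dz":3,"spin":-0.05,"grip":85},{"dx":0,"dy":0,"dz":7,"spin":-0.05,"grip":85},{"dx":0,"dy":0,"dz":11,"spin":-0.05,"grip":85},{"dx":4,"dy":0,"dz":13,"spin":-0.05,"grip":85},{"dx":6,"dy":0,"dz":13,"spin":-0.05,"grip":85}])

```text
time_s: 20.72
tcp_pos: [0.5823, 0.108, 0.2545]
eef_rot: [179.9, 0.6, -167.4]
contact_force: [1.2, 1.1, 1.0]
gripper_width: 0.0746
```

```bash
python3 - <<'E'
from h import *
s=r.get_state();print(s["tcp_pos"],s["eef_rot"],s["gripper_width"],s["time_s"])
a=r.capture("scene"); b=r.capture("side"); cal=r.get_calibration("wrist"); w=r.capture("wrist")
for n in ["teacup","ink","eraser","cap_grip"]:
  for c in ["scene","side"]:
    for d in r.cut_out(n,c)[:1]: print(n,c,round(d["p"],2),d["extent"])
for d in r.cut_out("cap_grip","wrist")[:1]: e=d["extent"];print(e, atz("wrist",(e[0]+e[2])/2,(e[1]+e[3])/2,.139,cal))
for z in (.113,.115,.127,.139): print(z,proj("side",[.5187,.1066,z]),proj("scene",[.5187,.1066,z]))
cv2.imwrite("pics/c7.png",np.hstack([cv2.resize(a[200:320,290:410],(400,400),interpolation=2),cv2.resize(b[190:290,240:340],(400,400),interpolation=2)]))
E
```

```text
[0.58227812 0.10795723 0.25445965] [ 179.93833251    0.62266079 -167.40382484] 0.0745881023251056 20.7167
teacup scene 0.79 [178.6, 180.4, 212.0, 222.0]
teacup side 0.62 [492.7, 308.1, 538.0, 362.5]
ink scene 0.71 [449.1, 350.2, 485.8, 390.7]
ink side 0.77 [201.6, 204.5, 222.6, 237.9]
eraser scene 0.64 [280.8, 176.3, 295.3, 190.9]
eraser side 0.89 [393.3, 407.2, 426.7, 433.9]
cap_grip scene 0.65 [347.6, 238.5, 380.2, 275.5]
cap_grip side 0.84 [266.4, 204.8, 292.6, 239.1]
[298.5, 108.3, 373.9, 184.3] [0.5170421  0.10822229 0.139     ]
0.113 [278.36151877 223.46189049] [361.74849673 254.89996151]
0.115 [278.32280605 222.57935608] [361.82446629 254.07272715]
0.127 [278.08947607 217.2459582 ] [362.2847648  249.05414483]
0.139 [277.85434776 211.84658334] [362.75285952 243.93927621]
```

View pics/c7.png

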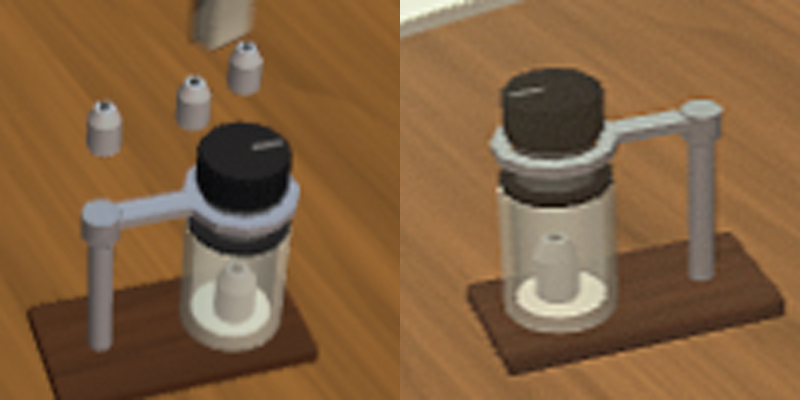

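The head sits just above the ring, and the plug is in the jar with the sharpener below it. The cap's mark has turned about half a turn, from pointing at the post to pointing away from it. The bystanders' outlines are unchanged. Handing in.

```bash
python3 -c "
from plant import r
print(r.get_state()['contact_force'],r.get_state()['time_s']); print(r.close_job())"
```

```text
[-0.33844108  0.9296734   0.67093088] 21.3167
the job is handed in; nothing more can be done
None
```

The job is handed in at about 21 s of the 72 s allowed. I took the sharpener farthest to the robot's right, dropped it upright into the jar, swung the cap closed and screwed it clockwise to its stop.

**Last checks:**
- **Cap tight:** on a second grip the turning moment was 0.44 N·m, well above the 0.15 N·m of the thread. The cap's mark had turned about half a turn, and the head sits just above the ring.
- **Arm at its stop:** I judged this from the picture and the geometry. The plug is in the mouth and the cap's axis measures within about 2–3 mm of the jar's.
- **Sharpener:** the pictures show it standing upright inside the closed jar.
- **Bystanders:** the teacup, ink pot and eraser show the same outlines to within about 3 pixels. The eraser could only be compared from the side camera, because it was not found in the first scene picture.
- **Robot clear:** the gripper was above and away from the jar, with contact force about 1 N, which is within the sensor's noise.

No check failed. One was unclear: the first tightening gave only a weak sign of the stop, so I regripped and confirmed it.

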